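# Set the tube tweezers to the gauge mark and hold them ready

## Robot

A 6-joint arm with a two-finger parallel gripper is mounted at the origin on the work surface. World frame = base frame: x ahead of the robot, y to its left, z up, the work surface at z = 0. Lengths are in m, angles in rad, forces in N, time in s.
With the tool pointing down it reaches from about 0.375 to 0.9 m from the base axis. Payload 3.1 kg.
Tool frame: the origin (TCP) lies midway between the tips of the shut fingers; the grasp point (between the pads) lies 19 mm behind it; z points along the fingers, y is the line along which they close (so a half turn about z gives the same grasp; the last joint's range is limited). The gripper opens to 87 mm and grips with 3 to 60 N. Pads are 19 mm wide; open, the fingers measure 117 mm over their backs; the gripper's body (75 mm by 190 mm) begins 51 mm behind the grasp point.
Start: joints at [0.986, 0.527, 1.433, -0, 1.181, -0.178], TCP at [0.247, 0.574, 0.223] pointing down, gripper open.
Joint ranges: [-3.08, 3.08], [-0.75, 2.2], [0.22, 2.44], [-1.43, 4.57], [0, 2.65], [-2.85, 2.85]. Speed limits (rad/s): [2.79, 2.79, 3.14, 3.14, 3.14, 3.14].

## Interface

Orientations are given as a unit quaternion [x, y, z, w].
In Python, from rig import get_obs, cams, job gives the robot as it stands.
- The arm moves only by the tool servo_tool, never from a script. Its argument "moves" is text: rows parted by semicolons, each of 5 numbers parted by spaces: the shift along the tool's x, y, z in m, then the turn about the tool's z in degrees, then the finger opening in m, from 0 to 0.087. In form: dx dy dz spin claw; .... A call has 1 to 10 rows; each row is the pose to reach, as a shift and turn from the pose commanded when the call began, along the tool's axes at that moment; what a row does not reach only later rows make up. A row lasts 1/12 s, in which the tool goes at most 41.7 mm and 7.16 degrees, less where a joint would pass 70% of its speed; a pose out of reach is approached as far as the arm can. A call with a gripper value outside its range is refused whole. The fingers move at their own pace and stop on an object; "grip_force" is the grip in N (left out, the last holds). Time passes only in rows, so rows that repeat a pose let the fingers close. It gives the time, the measured TCP pose, the force, the opening and the grip force at its end, in the units of the state.
- get_obs(): the state, without advancing time (a new reading comes with each control period).
- cams.camera(name): name is "side" or "top"; returns the picture (420x560x3 uint8, blue, green, red); there is no depth.
- cams.camera_model(name): a dict with "fx", "fy", "cx", "cy" (pixels), "R" (3x3) and "t" (3): a world point X has camera coordinates R X + t. Camera axes: x right, y down, z forward; pixel columns grow to the right and rows downward; lengths in m; the calibration is good to about 2 mm. A picture is of the moment at which its call begins. camera_model takes no time and is no camera call.
- job.hand_in(): hands the job in; it is judged then, once.
The state is a dict: "time": time; "q": joint angles; "joint_velocities": joint speeds; "joint_torque": joint torques, N m; "position": TCP position; "tool_rot": TCP orientation; "ft_force": force on the tool from outside, world axes, zero at the start; "moment": the same for the moment, N m; "grip_width": finger opening in m; "grip_force": force on a finger pad.
Only numpy, scipy, OpenCV 4.12 (cv2) and the standard library are available. Lean on these libraries where they do the work, as an engineer would, in place of code of your own. Each camera call takes 0.05 s, during which the arm holds its last target. There are 200 camera calls.

## Task

Lift the lid of the aluminium instrument case by its handle until it rests open on its stop, then take the sprung tube tweezers out of the case and hold them up level, at least 16 cm above the bench and touching nothing but your fingers. Squeeze them until the needle on the moving arm stands in the slot of the gauge rider, between its two prongs, and finish while still holding that tip gap steady in the air, ready for a colleague to slip a sample tube between the tips. Do not touch the rider (it is already set), and leave the other things on the bench where they are.

Things in the scene. Friction and masses are not known exactly. Their poses are not given: they have to be found in the camera images.
- case: aluminium instrument case, fixed: a tray 140 mm (its x) by 240 mm (y), rim 30 mm high, under a hollow lid 55 mm deep (top at 86 mm). Origin under the tray's centre, z up; the lid handle is at its front (-x), the hinge along its +x rim
- case_rests (a point): middle of the free space between two black rubber rests in the tray (100 mm along x, 26 mm along y, 120 mm apart along y between centres), level with their tops, 45 mm above the bench: they carry the tweezers above the rim. Between them fingertips may go down to the tray floor, 40 mm lower
- lid (a joint): angle of the lid about its hinge (axis along the case's +y): 0 closed, 1.75 rad open on its stop, leaning back. About 0.28 kg, moves freely; let go below about 1.1 rad it falls shut, beyond 1.25 rad it falls onto the stop
- lid_hinge (a point): centre of the lid's hinge line, at (70, 0, 30.5) mm in the case's frame; its axes turn with the lid and equal the case's when closed
- lid_handle (a point): centre of the lid's handle: a black round bar, 16 mm diameter, 36 mm long along the case's y, on a stem 28 mm out from the lid's front wall; at (-168, 0, 30) mm in the lid_hinge frame. Pinch its two ends from straight above: it turns between the pads as the lid swings up, and the tool can stay upright
- tweezers: large steel sprung tube tweezers, 190 mm long, about 0.1 kg, loose on the rests, tips to the case's +y. Origin at the underside midway between the grip pads when open; x to the tips, z up, y across (the squeezing direction). Arms 12 mm tall and 5 mm thick: fixed arm at +y, sprung moving arm at -y, hinged at (-85, -12) mm; tip jaws at x = 75 to 90 mm
- tweezers_grip (a point): 9 mm above the tweezers' origin, midway between the grip pads: flat dark steel plates outside on the arms, 24 mm long (x), 18 mm tall; width over them 52 mm open, less 85 mm per rad of joint jaw. The tweezers balance within 10 mm of here. 68 mm ahead a gauge bar, fixed to the fixed arm, crosses above the arms (z 21 to 26 mm, the rider up to 30 mm)
- jaw (a joint): angle by which the moving arm is squeezed towards the fixed one: 0 open (tip gap 40 mm), 0.17 rad at its limit (tip gap 11 mm). The spring takes 3 N at the grip pads to start, 9 N at the limit, and opens the arm again when let go. Needle y in the tweezers' frame: -25.8 mm + 153 mm per rad
- needle (a point): top of the needle, a steel fin 2 mm wide and 10 mm long (along x) on the moving arm, 78 mm ahead of the grip pads, its top 20 mm above the tweezers' underside; it passes 1 mm below the rider's prongs
- rider: gauge rider: black plastic fork on the gauge bar, 16 mm wide, two 4 mm prongs pointing to the tips with an 8 mm open slot between, seen from above. Origin: middle of the slot, prongs' underside; axes as the tweezers'. Stiff; set anew each time at y = -17 to -4 mm in the tweezers' frame. Right when the needle's y here is 0; squeezing moves the needle to +y
- tube_rack: bystander: white wire test-tube rack with a few white tubes, 120 x 60 x 57 mm (81 mm to the tops of the tubes); origin under its centre, x along its length
- amber_bottle: bystander: upright amber glass bottle, 56 mm diameter, 120 mm tall; origin under its centre
- beaker: bystander: upright open glass beaker, 64 mm diameter, 85 mm tall; origin under its centre
- ointment_jar: bystander: closed white plastic jar, 52 mm diameter, 45 mm tall; origin under its centre
- weight: bystander: upright steel balance weight, 30 mm diameter, 44 mm tall; origin under its centre
- spatula: bystander: spatula with black handle lying flat on the bench, 180 mm long; x along its length
- mould: bystander: aluminium mould block, 90 x 55 x 25 mm; origin under its centre

How it is judged:
By the outcome, as a careful person would: the job done as asked, in the order asked, and still so for the second after the job is handed in, while the arm keeps its last pose, push and grip.
It also fails if it takes over 56 s, if anything falls off the work surface, if the arm or the gripper's body presses on something with over 40 N, if the wrist force passes 120 N, or if a joint passes its speed limit or range.

## Working session

There is one attempt and no reset: what is moved stays moved. The work goes in short steps, Python scripts to look and compute and a tool call to move; the robot and the scene stay as the last step left them, time stands still between calls to the robot, and variables do not carry over. Pictures are saved under pics/ and viewed, at most 11 in all, crops included, and the job is handed in when it is done.

Besides the shell and the picture viewer there is one more tool, called after "Call:" as name(argument=value, ...) on one line, values as JSON. servo_tool: Moves the arm, as the interface text tells. Its arguments: {"type":"object","properties":{"moves":{"type":"string"},"grip_force":{"type":"number"}},"required":["moves"]}

```bash
mkdir -p pics; python3 - <<'E'
from rig import get_obs,cams
import cv2,numpy as np
o=get_obs();print(o['time'],o['position'],o['tool_rot'],o['grip_width'])
for n in('top','side'):
    cv2.imwrite(f'pics/{n}0.png',cams.camera(n)); m=cams.camera_model(n)
    print(n,m['fx'],m['fy'],m['cx'],m['cy'],np.round(m['R'],3).tolist(),np.round(m['t'],3),'C',-np.array(m['R']).T@m['t'])
E
```

```text
0.0 [0.24686524 0.57339179 0.22159459] [ 2.02006406e-01  9.79383625e-01 -9.87436985e-04 -3.90755990e-04] 0.08688589170981693
top 526.1245764882507 526.1245764882507 278.37205020976336 210.28560856417562 [[-0.011, -1.0, -0.006], [-0.98, 0.012, -0.198], [0.198, 0.003, -0.98]] [0.068 0.548 1.017] C [0.33719802 0.05765787 1.10590693]
side 386.5574221183823 386.5574221183823 280.5575107714024 213.66145994224595 [[0.985, -0.173, -0.004], [-0.098, -0.541, -0.835], [0.142, 0.823, -0.55]] [-0.512  0.154  0.767] C [ 0.41089924 -0.63669996  0.54843505]
```

View pics/top0.png

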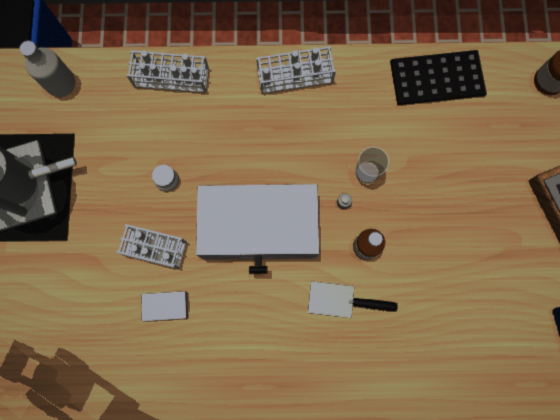

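View pics/side0.png

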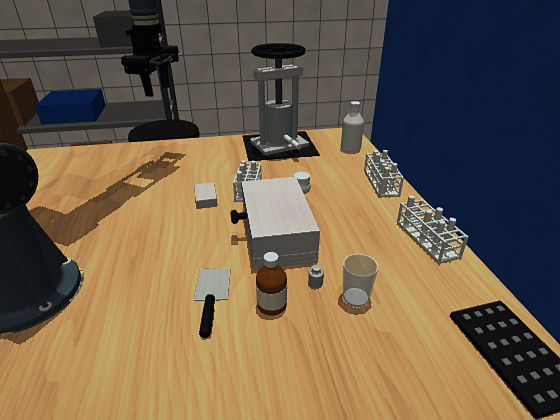

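Top view: the lid's top spans about cols 197–319, rows 185–248, with the black handle bar near (258,270). The rack at (152,247), jar (164,178), weight (345,201), bottle (370,243), beaker (371,166), spatula (350,302) and mould (164,306) surround it. Next I'll measure the case from this picture.

```bash
cat > h.py <<'E'
import numpy as np,cv2
from rig import get_obs,cams
def ray(n,u,v,z):
    m=cams.camera_model(n);R=np.array(m['R']);C=-R.T@np.array(m['t'])
    d=R.T@np.array([(u-m['cx'])/m['fx'],(v-m['cy'])/m['fy'],1]);return C+d*(z-C[2])/d[2]
def proj(n,X):
    m=cams.camera_model(n);p=np.array(m['R'])@X+m['t'];return np.array([m['cx']+m['fx']*p[0]/p[2],m['cy']+m['fy']*p[1]/p[2]])
def big(mask,roi):
    u0,v0,u1,v1=roi;mm=np.zeros(mask.shape,np.uint8);mm[v0:v1,u0:u1]=mask[v0:v1,u0:u1]*255
    c,_=cv2.findContours(mm,cv2.RETR_EXTERNAL,cv2.CHAIN_APPROX_NONE);return max(c,key=cv2.contourArea)
E
python3 - <<'E'
from h import *
im=cv2.imread('pics/top0.png');hsv=cv2.cvtColor(im,cv2.COLOR_BGR2HSV)
print(hsv[215,258],hsv[252,230],hsv[280,230],hsv[270,258])
c=big((hsv[...,1]<60)&(hsv[...,2]>165),(185,170,330,262))
P=np.array([ray('top',*p,.086)[:2] for p in c[:,0]],np.float32)
r=cv2.minAreaRect(P);print(r);print(cv2.boxPoints(r), cv2.minAreaRect(c))
c=big(hsv[...,2]<60,(235,262,285,282))
r=cv2.minAreaRect(c);print(r,cv2.contourArea(c));print(ray('top',*r[0],.0605))
im=cv2.imread('pics/side0.png');hsv=cv2.cvtColor(im,cv2.COLOR_BGR2HSV)
c=big(hsv[...,2]<70,(225,200,245,228));print(cv2.minAreaRect(c))
for u,v in [(237,216)]: print(ray('side',u,v,.0605))
E
```

```text
[113  18 170] [113  18 169] [ 21 107 155] [ 0 11 23]
((0.5264644622802734, 0.10369706153869629), (0.1348305493593216, 0.2344904989004135), 0.07032019644975662)
[[ 0.45890534  0.22085948]
 [ 0.4591931  -0.01363084]
 [ 0.5940236  -0.01346536]
 [ 0.5937358   0.22102496]] ((256.6824951171875, 219.1483917236328), (67.22403717041016, 120.14791870117188), 89.30972290039062)
((257.5, 267.5), (11.0, 17.0), 90.0) 143.0
[0.4326959  0.10406046 0.0605    ]
((237.5, 211.5), (23.0, 13.0), 90.0)
[0.43762662 0.1022227  0.0605    ]
```

Call:
servo_tool(moves="-0.3526 -0.3585 0 -23.3 0.087;-0.3526 -0.3585 0 -23.3 0.087;-0.3526 -0.3585 0 -23.3 0.087;-0.3526 -0.3585 0 -23.3 0.087;-0.3526 -0.3585 0 -23.3 0.087;-0.3526 -0.3585 0 -23.3 0.087;-0.3526 -0.3585 0 -23.3 0.087;-0.3526 -0.3585 0 -23.3 0.087;-0.3526 -0.3585 0 -23.3 0.087;-0.3526 -0.3585 0 -23.3 0.087")

```text
time: 0.93
position: [0.3969, 0.1867, 0.2225]
tool_rot: [-0.0, 1.0, 0.0, -0.0]
ft_force: [1.2, -0.4, -0.3]
grip_width: 0.0869
grip_force: 0.0
```

```bash
cat >> h.py <<'E'
from scipy.spatial.transform import Rotation as Ro
def st(target=None,yaw=90):
    o=get_obs();p=np.array(o['position']);R=Ro.from_quat(o['tool_rot']).as_matrix()
    print('t',round(o['time'],2),'p',p.round(4),'yawY',np.degrees(np.arctan2(R[1,1],R[0,1])).round(2),'z',R[:,2].round(3),'w',round(o['grip_width'],4),'f',np.round(o['ft_force'],1),'gf',round(o['grip_force'],1))
    if target is not None:
        print('shift',(R.T@(np.array(target)-p)).round(4),'spin',np.degrees(np.arctan2(R[1,1],R[0,1])).round(2)-yaw)
E
python3 -c "
from h import *;st([.4285,.104,.2])"
```

```text
t 0.93 p [0.3969 0.1867 0.2225] yawY 90.01 z [-0.  0. -1.] w 0.0869 f [ 1.2 -0.4 -0.3] gf 0.0
shift [-0.0316 -0.0827  0.0225] spin 0.010000000000005116
```

Call:
servo_tool(moves="-0.0316 -0.0827 0 0 0.087;-0.0316 -0.0827 0 0 0.087;-0.0316 -0.0827 0.04 0 0.087;-0.0316 -0.0827 0.08 0 0.087;-0.0316 -0.0827 0.08 0 0.087;-0.0316 -0.0827 0.08 0 0.087")

```text
time: 1.43
position: [0.4264, 0.1056, 0.1409]
tool_rot: [0.0, 1.0, 0.0, -0.004]
ft_force: [0.2, -0.2, -0.6]
grip_width: 0.0868
grip_force: 0.0
```

```bash
python3 -c "
from h import *;st([.4285,.104,.0415])
cv2.imwrite('pics/s1.png',cv2.resize(cams.camera('side')[130:280,170:350],None,fx=4,fy=4))
im=cams.camera('top');cv2.imwrite('pics/t1.png',cv2.resize(im[170:300,180:330],None,fx=4,fy=4))"
```

```text
t 1.43 p [0.4264 0.1056 0.1409] yawY 89.95 z [-0.008  0.    -1.   ] w 0.0868 f [ 0.2 -0.2 -0.6] gf 0.0
shift [-0.0029 -0.0017  0.0993] spin -0.04999999999999716
```

View pics/s1.png

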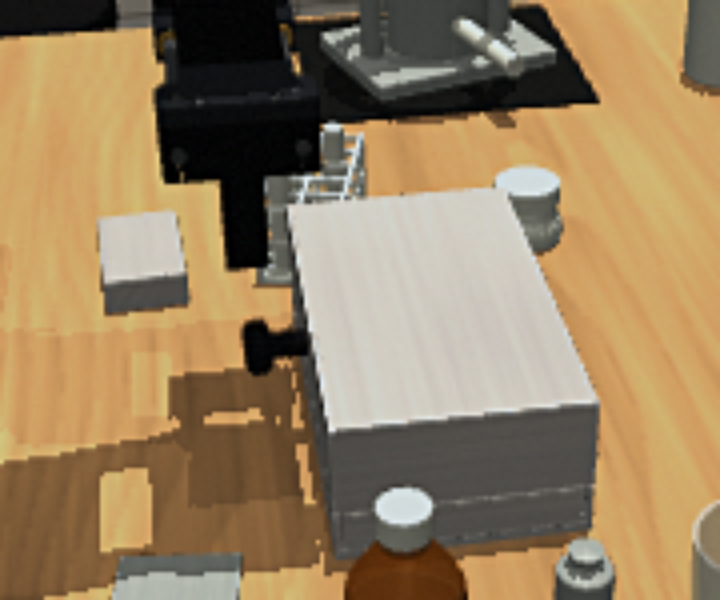

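The fingers stand above and in line with the handle. The bar's centre is at crop (258,347), which is full-image (234.5,216.7). I'll check the predicted handle position against that pixel.

```bash
python3 -c "
from h import *
X=[.4285,.104,.0605];print(proj('side',X),proj('top',X),ray('side',234.5,216.7,.0605),ray('top',257.8,270,.0605))
im=cv2.imread('pics/side0.png');print(cv2.cvtColor(im,cv2.COLOR_BGR2GRAY)[208:225,226:250])
im=cv2.imread('pics/top0.png');print(cv2.cvtColor(im,cv2.COLOR_BGR2GRAY)[258:278,246:270])
"
```

```text
[232.92688163 215.97098202] [257.53707775 269.61984444] [0.43180624 0.10036627 0.0605    ] [0.42774243 0.10348112 0.0605    ]
[[161 161 161 167 164 164 162 164 164 162 163 163 164 163 159 158 150 109
   66  48  93 205 193 191]
 [162 162 162 164 168 175 179 136 133 121 167 166 164 162 161 160 148  83
   60  51  50 214 194 190]
 [164 161 162 164 179 102  54  32  33  22 129 168 166 163 163 164 154  70
   57  54  21 218 194 189]
 [165 164 163 167 140  23   1   7   5   1  23 177 172 174 174 178  99  73
   56  58  37 215 203 191]
 [164 167 167 172  88   3   8  14  15  11   0  97 132 145  99  74  51  45
   26  25  24 217 209 192]
 [165 165 166 171  76   3  12  16  16  14   5  24  35  40  23  13  16  16
   12   9  13  92 210 192]
 [164 168 167 174  75   1  10  17  18  16  13  13  10  10  13  12  13  15
   14  12  19  54 215 195]
 [165 167 170 171 123  11   8  16  16  15   9  17  17  18  16  20  21  20
   14  10  10  30 218 200]
 [167 167 171 171 128  10   9  16  18  16  12  10   5   3   5   8   6   6
    6   2   0  40 214 200]
 [165 168 171 170 176  15   5  15  17  16  15   9   6   1   3   2
[... 2064 characters left out ...]
27 110  39  15  14  14  14  15  13  13  13  15  13  14  13  15  12
   14  14  22  50  81  84]
 [133 130 113  45  15  15  15  13  10  10  11   9  11  11  13  11  12  14
   12  15  21  49  78  81]
 [133 131 115  61  47  44  45  42  26  26  25  24  25  25  25  25  33  33
   34  38  43  58  78  81]
 [135 134 124 103  98  99  99  91  59  53  52  51  53  53  52  55  65  67
   67  76  78  78  82  81]
 [137 135 129 126 126 126 126 117  75  68  68  69  68  68  69  69  71  70
   76  81  83  81  84  83]
 [137 136 131 129 130 130 130 122  82  73  71  72  74  73  72  73  73  75
   82  82  82  83  83  81]
 [138 137 136 136 136 136 135 130  98  84  81  83  82  80  82  82  83  82
   82  83  83  82  83  84]]
```

Call:
servo_tool(moves="-0.0015 -0.0012 0.03 0 0.087;-0.0015 -0.0012 0.06 0 0.087;-0.0015 -0.0012 0.06 0 0.087;-0.0015 -0.0012 0.06 0 0.087;-0.0015 -0.0012 0.06 0 0.087")

```text
time: 1.95
position: [0.4314, 0.1052, 0.0848]
tool_rot: [-0.001, 1.0, -0.0, 0.002]
ft_force: [0.6, -0.0, 0.1]
grip_width: 0.0869
grip_force: 0.0
```

```bash
python3 -c "
from h import *;st([.429,.1035,.0415])"
```

```text
t 1.95 p [0.4314 0.1052 0.0848] yawY 90.06 z [ 0.004 -0.    -1.   ] w 0.0869 f [ 0.6 -0.   0.1] gf 0.0
shift [ 0.0025 -0.0017  0.0433] spin 0.060000000000002274
```

Call:
servo_tool(moves="0.002 -0.0017 0.02 0 0.087;0.002 -0.0017 0.0433 0 0.087;0.002 -0.0017 0.0433 0 0.087;0.002 -0.0017 0.0433 0 0.087;0.002 -0.0017 0.0433 0 0.03;0.002 -0.0017 0.0433 0 0.03;0.002 -0.0017 0.0433 0 0.03;0.002 -0.0017 0.0433 0 0.03;0.002 -0.0017 0.0433 0 0.03;0.002 -0.0017 0.0433 0 0.03", grip_force=20)

```text
time: 2.78
position: [0.4282, 0.103, 0.0396]
tool_rot: [0.0, 1.0, -0.0, 0.0]
ft_force: [0.3, -0.2, -0.4]
grip_width: 0.0549
grip_force: 0.0
```

```bash
python3 -c "
from h import *;st([.429,.1035,.0415])
im=cams.camera('side');cv2.imwrite('pics/s2.png',cv2.resize(im[130:280,170:350],None,fx=4,fy=4))"
```

```text
t 2.78 p [0.4282 0.103  0.0396] yawY 89.99 z [ 0.001 -0.    -1.   ] w 0.0549 f [ 0.3 -0.2 -0.4] gf 0.0
shift [-0.0008  0.0005 -0.0019] spin -0.010000000000005116
```

Call:
servo_tool(moves="0 0 -0.002 0 0.03;0 0 -0.002 0 0.03;0 0 -0.002 0 0.03;0 0 -0.002 0 0.03;0 0 -0.002 0 0.03;0 0 -0.002 0 0.03")

```text
time: 3.33
position: [0.4281, 0.1027, 0.0413]
tool_rot: [-0.0, 1.0, -0.0, 0.0]
ft_force: [0.4, -4.4, 2.8]
grip_width: 0.0356
grip_force: 20.0
```

```bash
python3 -c "
from h import *;st([.429,.1035,.0415])
import numpy as np
t0=None
p=lambda t:np.array([-.168*np.cos(t)+.03*np.sin(t),.168*np.sin(t)+.03*np.cos(t)])
prev=p(0)
for t in np.arange(.1,1.71,.1): print(round(t,2),(p(t)-p(0)).round(4))"
```

```text
t 3.33 p [0.4281 0.1027 0.0413] yawY 90.01 z [ 0. -0. -1.] w 0.0356 f [ 0.4 -4.4  2.8] gf 20.0
shift [-0.0009  0.0008 -0.0002] spin 0.010000000000005116
0.1 [0.0038 0.0166]
0.2 [0.0093 0.0328]
0.3 [0.0164 0.0483]
0.4 [0.0249 0.0631]
0.5 [0.0349 0.0769]
0.6 [0.0463 0.0896]
0.7 [0.0588 0.1012]
0.8 [0.0725 0.1114]
0.9 [0.0871 0.1202]
1.0 [0.1025 0.1276]
1.1 [0.1185 0.1333]
1.2 [0.1351 0.1375]
1.3 [0.152  0.1399]
1.4 [0.169  0.1407]
1.5 [0.186  0.1397]
1.6 [0.2029 0.1371]
1.7 [0.2194 0.1327]
```

Call:
servo_tool(moves="-0.0017 0 -0.0084 0 0.03;-0.0038 0 -0.0166 0 0.03;-0.0064 0 -0.0248 0 0.03;-0.0093 0 -0.0328 0 0.03;-0.0127 0 -0.0407 0 0.03;-0.0164 0 -0.0483 0 0.03;-0.0205 0 -0.0558 0 0.03;-0.0249 0 -0.0631 0 0.03;-0.0298 0 -0.0701 0 0.03;-0.0349 0 -0.0769 0 0.03")

```text
time: 4.17
position: [0.4619, 0.1027, 0.1179]
tool_rot: [-0.0, 1.0, -0.0, -0.001]
ft_force: [0.2, -2.8, -2.1]
grip_width: 0.0355
grip_force: 20.0
```

Call:
servo_tool(moves="-0.0067 0 -0.0077 0 0.03;-0.0138 0 -0.0151 0 0.03;-0.0213 0 -0.0221 0 0.03;-0.0292 0 -0.0285 0 0.03;-0.0376 0 -0.0345 0 0.03;-0.0462 0 -0.0399 0 0.03;-0.0552 0 -0.0449 0 0.03;-0.0645 0 -0.0493 0 0.03;-0.0739 0 -0.0531 0 0.03;-0.0836 0 -0.0564 0 0.03")

```text
time: 5.0
position: [0.5451, 0.1028, 0.1745]
tool_rot: [-0.0, 1.0, -0.0, -0.002]
ft_force: [-2.7, -2.2, 1.2]
grip_width: 0.036
grip_force: 20.0
```

Call:
servo_tool(moves="-0.0100 0 -0.0026 0 0.03;-0.0200 0 -0.0048 0 0.03;-0.0301 0 -0.0062 0 0.03;-0.0403 0 -0.0070 0 0.03;-0.0505 0 -0.0074 0 0.03;-0.0607 0 -0.0069 0 0.03;-0.0709 0 -0.0060 0 0.03;-0.0810 0 -0.0044 0 0.03;-0.0911 0 -0.0021 0 0.03;-0.0976 0 -0.0003 0 0.03")

```text
time: 5.83
position: [0.6452, 0.1029, 0.1745]
tool_rot: [0.0, 1.0, -0.0, 0.0]
ft_force: [0.6, -1.5, 2.6]
grip_width: 0.0358
grip_force: 20.0
```

Call:
servo_tool(moves="-0.0025 0 0 0 0.03;-0.0025 0 0 0 0.06;-0.0025 0 0 0 0.06;-0.0025 0 0 0 0.06;-0.0025 0 0 0 0.06;-0.0025 0 0 0 0.06;-0.0025 0 0 0 0.06;-0.0025 0 -0.03 0 0.06;-0.0025 0 -0.06 0 0.06;-0.0025 0 -0.06 0 0.06")

```text
time: 6.67
position: [0.6504, 0.103, 0.2414]
tool_rot: [-0.0, 1.0, -0.0, 0.006]
ft_force: [1.1, -0.5, 1.1]
grip_width: 0.0601
grip_force: 0.0
```

Call:
servo_tool(moves="0 0 -0.03 0 0.087;0.04 0 -0.04 0 0.087;0.08 0.02 -0.04 0 0.087;0.12 0.06 -0.04 0 0.087;0.16 0.1 -0.04 0 0.087;0.2 0.14 -0.04 0 0.087;0.22 0.18 -0.04 0 0.087;0.22 0.2 -0.04 0 0.087;0.22 0.2 -0.04 0 0.087;0.22 0.2 -0.04 0 0.087")

```text
time: 7.5
position: [0.4236, 0.3067, 0.2751]
tool_rot: [-0.003, 1.0, 0.001, -0.0]
ft_force: [0.2, -0.2, 0.5]
grip_width: 0.0871
grip_force: 0.0
```

```bash
python3 -c "
from h import *;st()
im=cams.camera('top');cv2.imwrite('pics/t3.png',im);cv2.imwrite('pics/t3c.png',cv2.resize(im[150:300,170:350],None,fx=4,fy=4,interpolation=cv2.INTER_CUBIC))
im=cams.camera('side');cv2.imwrite('pics/s3.png',im)"
```

```text
t 7.5 p [0.4236 0.3067 0.2751] yawY 90.3 z [-0.001  0.002 -1.   ] w 0.0871 f [ 0.2 -0.2  0.5] gf 0.0
```

View pics/t3c.png

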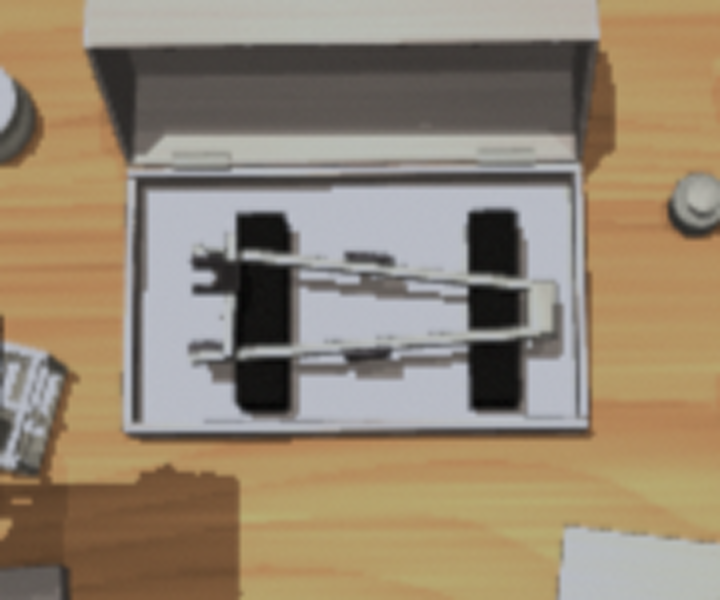

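View pics/s3.png

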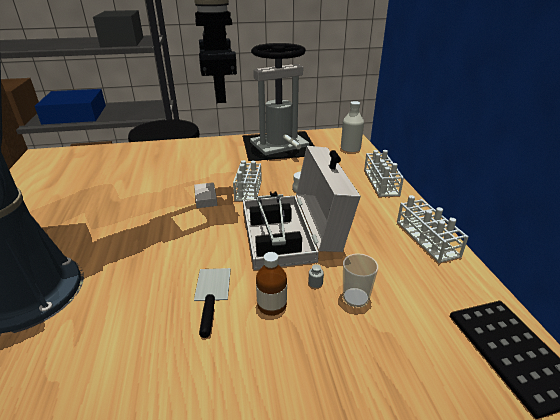

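The lid rests open. In the crop the tweezers lie with tips to the left: the moving arm is the upper one, the pads are at (370,260) and (368,352), the rider fork is at about (210,275), and the rests are at cols 237–290 and 470–520. Now for the axis, using the arm crossings over the black rests.

```bash
python3 -c "
from h import *
g=cv2.cvtColor(cv2.imread('pics/t3.png'),cv2.COLOR_BGR2GRAY).astype(float)
M=[]
for cols in (range(234,241),range(290,298)):
  for half in (0,1): pass
  for c in cols:
    col=g[:,c]; w=np.clip(col-60,0,None)
    r=[]
    for a,b in ((208,223),(229,243)):
      k=a+np.argmax(col[a:b]);s=np.arange(k-2,k+3);r.append((w[s]*s).sum()/w[s].sum())
    P=[ray('top',c,x,.057) for x in r];M.append((P[0]+P[1])/2);print(c,np.round(r,2),M[-1][:2].round(4),(P[0]-P[1])[0].round(4))
M=np.array(M);k=np.polyfit(M[:,1],M[:,0],1);print('axis x at y=.1',np.polyval(k,.1),'yaw off',np.degrees(np.arctan(k[0])))
for c,r in ((262.25,214.5),(262.0,238.2)): print(ray('top',c,r,.063))
print(g[208:220,254:272].astype(int));print(g[232:244,254:272].astype(int))
for c in (218,220,305,308,309): print(c,ray('top',c,227,.057))
"
```

```text
234 [213.37 237.36] [0.5188 0.1515] 0.0492
235 [213.59 237.31] [0.5186 0.1495] 0.0487
236 [213.79 237.29] [0.5184 0.1475] 0.0482
237 [213.92 237.26] [0.5182 0.1454] 0.0479
238 [214.08 237.25] [0.518  0.1434] 0.0475
239 [214.22 237.24] [0.5179 0.1414] 0.0472
240 [214.27 237.23] [0.5178 0.1394] 0.0471
290 [219.29 233.28] [0.5155 0.0383] 0.0287
291 [219.33 233.27] [0.5154 0.0362] 0.0286
292 [219.36 233.25] [0.5154 0.0342] 0.0285
293 [219.61 233.25] [0.5151 0.0322] 0.028
294 [219.8  233.24] [0.5149 0.0302] 0.0275
295 [219.93 233.19] [0.5148 0.0282] 0.0272
296 [220.09 233.13] [0.5146 0.0261] 0.0267
297 [220.24 233.01] [0.5146 0.0241] 0.0262
axis x at y=.1 0.5169648369256103 yaw off 1.6279462924569457
[0.53919174 0.09402388 0.063     ]
[0.49089485 0.09476074 0.063     ]
[[187 188 188 188 188 188 188 188 187 188 187 188 188 188 188 188 188 188]
 [189 189 188 188 188 188 188 188 189 189 188 187 188 188 189 188 188 187]
 [188 188 187 189 188 189 188 188 188 188 187 187 188 188 187 188 187 189]
 [188 187 187 187 186 186 186 187 186 187 187 188 187 189 188 187 188 188]
 [187 184 169 166 167 167
[... 986 characters left out ...]
85  81  73  75  71  80 130 143 142 138]
 [128 112  79  69  65  64  65  67  64  56  47  46  50  94 174 178 165 164]
 [179 164  85  41  37  38  44  47  51  51  50  53  71 110 163 157 112 106]
 [167 161 119  71  63  64  74  79  88  88  90  90  92  95 102 103  96 100]
 [105 103  97  92  92  90  90  91  92  93  93  94  98  99  98  99 108 134]
 [ 97  98 102 124 120  99  93  94  94 100 100 103 111 113 113 114 132 178]
 [130 130 142 178 170 114 105 105 107 116 118 118 119 119 118 120 136 184]]
218 [0.51568925 0.18385258 0.057     ]
220 [0.51564098 0.17980577 0.057     ]
305 [0.51359162 0.00798293 0.057     ]
308 [0.51351936 0.00192453 0.057     ]
309 [ 5.13495273e-01 -9.48449566e-05  5.70000000e-02]
```

```bash
python3 -c "
from h import *;st([.516,.0955,.18],-1.6)"
```

```text
t 7.6 p [0.4261 0.3036 0.2749] yawY 90.15 z [ 0.001 -0.    -1.   ] w 0.0871 f [-0.1 -0.7  0.1] gf 0.0
shift [-0.0893 -0.2083  0.0951] spin 91.75
```

Call:
servo_tool(moves="-0.0893 -0.2083 0.02 10 0.068;-0.0893 -0.2083 0.02 20 0.068;-0.0893 -0.2083 0.02 30 0.068;-0.0893 -0.2083 0.04 40 0.068;-0.0893 -0.2083 0.06 50 0.068;-0.0893 -0.2083 0.08 60 0.068;-0.0893 -0.2083 0.09 70 0.068;-0.0893 -0.2083 0.095 80 0.068;-0.0893 -0.2083 0.095 91.7 0.068;-0.0893 -0.2083 0.095 91.7 0.068")

```text
time: 8.43
position: [0.516, 0.0923, 0.1789]
tool_rot: [0.589, 0.808, -0.001, -0.001]
ft_force: [0.3, -0.2, 0.1]
grip_width: 0.0682
grip_force: 0.0
```

```bash
python3 -c "
from h import *;st([.516,.0955,.18],-1.6)"
```

```text
t 8.43 p [0.516  0.0923 0.1789] yawY 17.83 z [-0.002 -0.    -1.   ] w 0.0682 f [ 0.3 -0.2  0.1] gf 0.0
shift [ 0.003   0.001  -0.0011] spin 19.43
```

Call:
servo_tool(moves="0.003 0.001 0 7 0.068;0.003 0.001 0 14 0.068;0.003 0.001 0 19.4 0.068;0.003 0.001 0 19.4 0.068;0.003 0.001 0 19.4 0.068;0.003 0.001 0 19.4 0.068")

```text
time: 8.93
position: [0.5161, 0.0968, 0.1798]
tool_rot: [0.713, 0.701, -0.0, 0.0]
ft_force: [-0.3, 0.1, 1.1]
grip_width: 0.0681
grip_force: 0.0
```

```bash
python3 -c "
from h import *;st([.516,.0955,.035],-1.6)"
```

```text
t 8.93 p [0.5161 0.0968 0.1798] yawY -0.98 z [-0. -0. -1.] w 0.0681 f [-0.3  0.1  1.1] gf 0.0
shift [-1.300e-03 -1.000e-04  1.448e-01] spin 0.6200000000000001
```

Call:
servo_tool(moves="-0.001 0 0.03 0.6 0.068;-0.001 0 0.06 0.6 0.068;-0.001 0 0.08 0.6 0.068;-0.001 0 0.1 0.6 0.068;-0.001 0 0.115 0.6 0.068;-0.001 0 0.13 0.6 0.068;-0.001 0 0.145 0.6 0.068;-0.001 0 0.145 0.6 0.068;-0.001 0 0.145 0.6 0.068")

```text
time: 9.68
position: [0.5155, 0.0965, 0.0343]
tool_rot: [0.717, 0.697, -0.001, -0.001]
ft_force: [0.3, 0.0, 0.2]
grip_width: 0.0676
grip_force: 0.0
```

```bash
python3 -c "
from h import *;st([.516,.0955,.035],-1.6)
im=cams.camera('top');cv2.imwrite('pics/t4c.png',cv2.resize(im[160:280,190:330],None,fx=5,fy=5,interpolation=cv2.INTER_CUBIC))
"
```

```text
t 9.68 p [0.5155 0.0965 0.0343] yawY -1.59 z [-0.002 -0.    -1.   ] w 0.0676 f [0.3 0.  0.2] gf 0.0
shift [-0.001   0.0005 -0.0007] spin 0.010000000000000009
```

View pics/t4c.png

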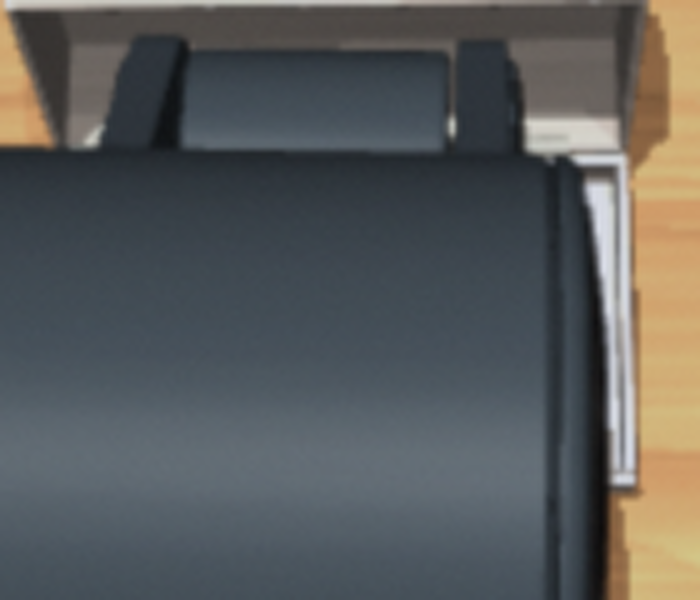

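The arm's wrist hides the case from above, so nothing useful is visible there. Forces are nil. I'll close gently to about 47 mm and lift.

Call:
servo_tool(moves="0 0 0 0 0.06;0 0 0 0 0.054;0 0 0 0 0.05;0 0 0 0 0.048;0 0 0 0 0.046;0 0 0 0 0.046;0 0 0 0 0.046;0 0 0 0 0.046", grip_force=15)

```text
time: 10.4
position: [0.5168, 0.0969, 0.0357]
tool_rot: [0.717, 0.697, 0.001, 0.001]
ft_force: [0.3, 0.1, 6.4]
grip_width: 0.0463
grip_force: 7.5
```

```bash
python3 -c "
from h import *;st()
g=cv2.cvtColor(cv2.imread('pics/t3.png'),cv2.COLOR_BGR2GRAY)
print(g[208:226,215:236]); print(g[226:243,215:236])
# prediction of tweezers-frame points in the top image
t=np.radians(1.63);ex=np.array([np.sin(t),np.cos(t),0]);ey=np.array([-np.cos(t),np.sin(t),0]);O=np.array([.516,.0955,.045])
T=lambda x,y,z:proj('top',O+ex*x+ey*y+np.array([0,0,z])).round(2)
print('tips',T(90,0,0) if 0 else [T(.09,s*.02,.012) for s in (-1,1)],'needle',T(.078,-.0258,.02),'bar',T(.068,-.026,.026),T(.068,.026,.026),'tail',T(-.1,0,.012))
for y in (-17,-14,-10,-7,-4): print(y,T(.082,y/1e3,.026),T(.082,y/1e3,.03))
"
```

```text
t 10.4 p [0.5168 0.0969 0.0357] yawY -1.67 z [ 0.002  0.    -1.   ] w 0.0463 f [0.3 0.1 6.4] gf 7.5
[[188 188 188 189 188 189 188 187 187 188 182 162 176 161  56  22  19  18
   19  19  19]
 [188 188 188 188 188 185 187 188 188 188 182 164 182 167  60  20  20  19
   19  19  19]
 [188 188 187 184 181 177 186 187 188 187 182 163 183 168  59  20  19  20
   20  20  19]
 [187 187 184 172 168 155 173 177 178 180 177 155 182 166  56  25  29  30
   31  30  27]
 [187 187 184 170 179 172 139 138 138 142 150 126 180 169  71  62  94  95
   94  90  72]
 [188 187 177 138 158 158 129  84  72  70  82 120 178 170  97 115 171 174
  175 169 145]
 [186 185 163  93  82  82  80  53  48  50  60  99 157 152  94 111 157 162
  163 162 161]
 [187 182 145  71  48  47  47  44  42  42  45  58  79  76  55  51  59  63
   69  71  80]
 [187 187 169  91  53  49  49  46  39  38  39  38  39  41  39  19  14  26
   29  26  30]
 [188 187 178 132 109 106 106  99  64  47  41  36  36  36  38  15  13  19
   19  20  20]
 [188 188 186 183 181 181 180 170 120  62  42  36  35  37  36  16  13  19
   20  18  20]
 [188 188 188 186 186
[... 1730 characters left out ...]
10 163 165 161
  161 163 162]
 [188 186 179 169 163 165 165 164 164 161 149  95  71  59  93 121 106  82
   80  73  67]
 [188 186 176 135 113 113 105  84  83  81  76  67  67  56  39  41  37  31
   26  23  20]
 [188 187 179 146 142 156 146  97  92  90  91  91  87  63  23  16  20  21
   18  17  17]
 [188 187 186 184 184 184 175 129  98  94  94  95  90  63  25  19  20  19
   19  20  18]]
tips [array([217.62, 215.9 ]), array([216.82, 235.39])] needle [223.2  212.43] bar [227.86 211.83] [226.91 237.5 ] tail [311.16 227.14]
-17 [220.72 216.13] [220.49 215.75]
-14 [220.66 217.6 ] [220.43 217.23]
-10 [220.58 219.56] [220.35 219.2 ]
-7 [220.52 221.04] [220.29 220.68]
-4 [220.46 222.52] [220.23 222.17]
```

Call:
servo_tool(moves="0 0 0 0 0.0437;0 0 0 0 0.0437;0 0 0 0 0.0437;0 0 -0.005 0 0.0437;0 0 -0.01 0 0.0437;0 0 -0.02 0 0.0437;0 0 -0.03 0 0.0437;0 0 -0.04 0 0.0437;0 0 -0.05 0 0.0437;0 0 -0.06 0 0.0437")

```text
time: 11.23
position: [0.516, 0.0968, 0.0962]
tool_rot: [0.717, 0.697, 0.0, 0.0]
ft_force: [-0.3, 0.5, -1.0]
grip_width: 0.0436
grip_force: 6.1
```

Call:
servo_tool(moves="0 0 -0.01 0 0.0437;0 0 -0.02 0 0.0437;0 0 -0.04 0 0.0437;0 0 -0.06 0 0.0437;0 0 -0.08 0 0.0437;0 -0.01 -0.1 0 0.0437;0 -0.02 -0.12 0 0.0437;0 -0.03 -0.13 0 0.0437;0 -0.04 -0.14 0 0.0437;0 -0.04 -0.14 0 0.0437")

```text
time: 12.07
position: [0.4747, 0.0982, 0.2371]
tool_rot: [0.717, 0.697, 0.001, 0.001]
ft_force: [0.3, 0.1, -2.4]
grip_width: 0.044
grip_force: 6.1
```

```bash
python3 -c "
from h import *;st()
im=cams.camera('side');p=proj('side',np.array(get_obs()['position']));print(p)
u,v=p.astype(int);u0,v0=max(0,u-75),max(0,v-60)
cv2.imwrite('pics/s5.png',im);cv2.imwrite('pics/s5c.png',cv2.resize(im[v0:v0+120,u0:u0+150],None,fx=5,fy=5,interpolation=cv2.INTER_CUBIC));print(u0,v0)"
```

```text
t 12.07 p [0.4747 0.0982 0.2371] yawY -1.6 z [ 0.002 -0.    -1.   ] w 0.044 f [ 0.3  0.1 -2.4] gf 6.1
[250.16633898 143.33922903]
175 83
```

View pics/s5c.png

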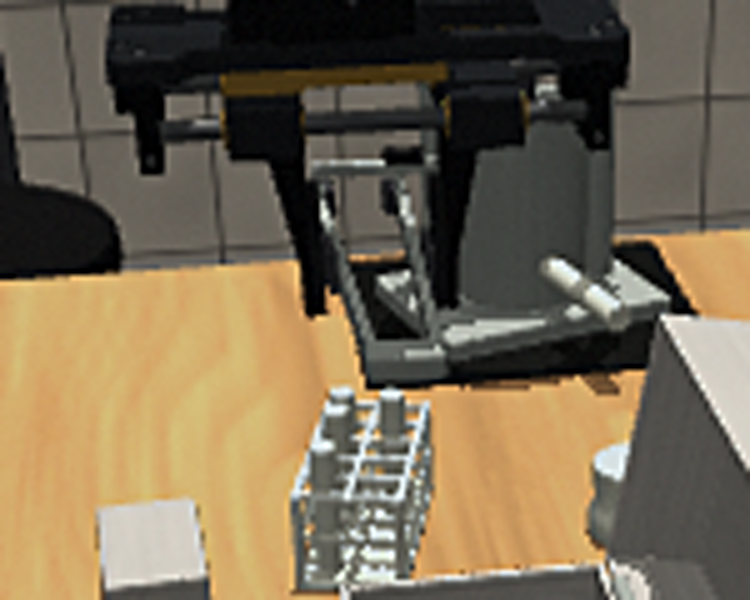

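The picture shows the tweezers held level: tail towards the camera, gauge bar and rider at crop (400,160), and the fingers on the pads. To inspect the slot I'll turn the tips towards the cameras and lift higher.

Call:
servo_tool(moves="0.01 0 -0.01 -5 0.0437;0.03 0 -0.02 -12 0.0437;0.05 0 -0.03 -19 0.0437;0.07 -0.01 -0.045 -26 0.0437;0.09 -0.01 -0.06 -33 0.0437;0.11 -0.02 -0.075 -40 0.0437;0.13 -0.02 -0.09 -47 0.0437;0.15 -0.02 -0.105 -54 0.0437;0.17 -0.02 -0.12 -61 0.0437;0.19 -0.02 -0.13 -68 0.0437")

```text
time: 12.95
position: [0.462, 0.2897, 0.3657]
tool_rot: [0.202, 0.979, 0.0, 0.001]
ft_force: [0.2, -0.8, -0.7]
grip_width: 0.0441
grip_force: 6.1
```

Call:
servo_tool(moves="0 0 0 -7 0.0437;0 0 0 -14 0.0437;0 0 0 -21 0.0437;0 0 0 -28 0.0437;0 0 0 -35 0.0437;0 0 0 -42 0.0437;0 0 0 -49 0.0437;0 0 0 -56 0.0437;0 0 0 -63 0.0437;0 0 0 -70 0.0437")

```text
time: 13.78
position: [0.4617, 0.2884, 0.3638]
tool_rot: [-0.396, 0.918, 0.0, -0.001]
ft_force: [-1.2, 0.3, -0.7]
grip_width: 0.0436
grip_force: 6.1
```

Call:
servo_tool(moves="0 0 0 -7 0.0437;0 0 0 -14 0.0437;0 0 0 -21 0.0437;0 0 0 -28 0.0437;0 0 0 -35 0.0437;0 0 0 -38 0.0437;0 0 0 -38 0.0437;0 0 0 -38 0.0437;0 0 0 -38 0.0437;0 0 0 -38 0.0437")

```text
time: 14.62
position: [0.4614, 0.2884, 0.3645]
tool_rot: [-0.671, 0.741, 0.0, -0.0]
ft_force: [-0.8, 0.2, -1.7]
grip_width: 0.0437
grip_force: 6.1
```

```bash
python3 -c "
from h import *;st()
p0=np.array(get_obs()['position'])
out=[]
for n in ('top','side'):
  im=cams.camera(n);cv2.imwrite(f'pics/{n}6.png',im)
  u,v=proj(n,p0+[0,-.09,0.02]).astype(int);u0,v0=max(0,min(u-40,480)),max(0,min(v-35,350));print(n,u0,v0)
  out.append(cv2.resize(im[v0:v0+70,u0:u0+80],(400,350),interpolation=cv2.INTER_CUBIC))
cv2.imwrite('pics/c6.png',np.hstack(out))"
```

```text
t 14.62 p [0.4614 0.2884 0.3645] yawY 174.32 z [-0. -0. -1.] w 0.0437 f [-0.8  0.2 -1.7] gf 6.1
top 139 191
side 194 21
```

View pics/c6.png

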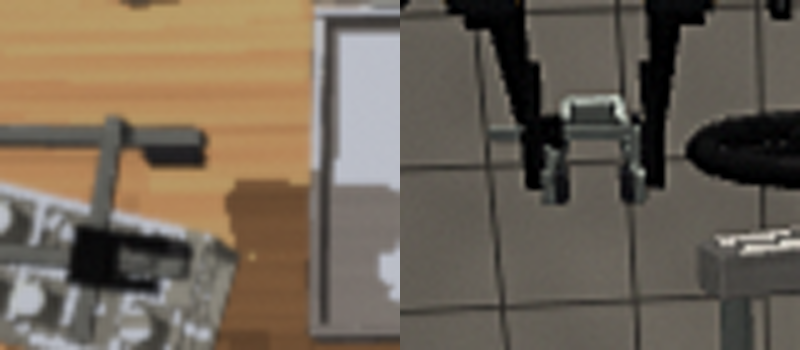

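In the top crop on the left, the fixed arm is at row 135, the bar runs down to the rider at (90,258), and the prongs point right to col 190. The rack behind confuses the slot, so I'll shift 45 mm for a plain background and zoom in.

Call:
servo_tool(moves="0 -0.015 0 0 0.0437;0 -0.03 0 0 0.0437;0 -0.045 0 0 0.0437;0 -0.045 0 0 0.0437;0 -0.045 0 0 0.0437;0 -0.045 0 0 0.0437;0 -0.045 0 0 0.0437;0 -0.045 0 0 0.0437")

```text
time: 15.38
position: [0.5053, 0.2842, 0.365]
tool_rot: [-0.672, 0.741, 0.0, -0.0]
ft_force: [-0.7, 0.0, -1.3]
grip_width: 0.044
grip_force: 6.1
```

```bash
python3 -c "
from h import *;st()
im=cams.camera('top');cv2.imwrite('pics/top7.png',im)
u,v=proj('top',np.array(get_obs()['position'])+[0,-.08,0.02]).astype(int);print(u,v)
cv2.imwrite('pics/c7.png',cv2.resize(im[v-25:v+35,u-40:u+40],(800,600),interpolation=cv2.INTER_CUBIC))"
```

```text
t 15.38 p [0.5053 0.2842 0.365 ] yawY 174.4 z [-0.  0. -1.] w 0.044 f [-0.7  0.  -1.3] gf 6.1
175 195
```

View pics/c7.png

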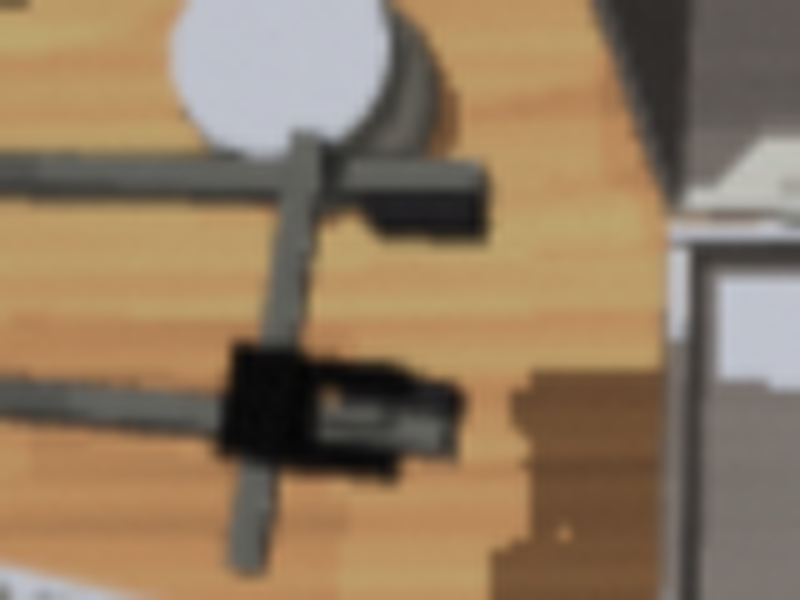

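The zoom shows the rider body at (265,400), its prongs at rows ~360–400 and 445–475, and the needle as a thin fin near (365,413) in the slot. I'll check the intensity profile against projected positions.

```bash
python3 -c "
from h import *
g=cv2.cvtColor(cv2.imread('pics/top7.png'),cv2.COLOR_BGR2GRAY)
print('cols',list(range(157,184)))
for r in range(203,220): print(r,g[r,157:184])
# model: tweezers frame, grip point at tool
p=np.array([.5053,.2842,.365+.019]);a=np.radians(174.4)
ey=np.array([np.cos(a),np.sin(a),0])
# tool y=-1.6deg had tips at 88.4 with tweezers +y = -world x = -tool y
ty=-ey;tx=np.cross(ty,[0,0,1.])
P=lambda x,y,z:proj('top',p+tx*x+ty*y+np.array([0,0,z-.009])).round(2)
for y in (-.02,-.01,0): print(y,[P(.08,y,z) for z in (.02,.021,.030)])
"
```

```text
cols [157, 158, 159, 160, 161, 162, 163, 164, 165, 166, 167, 168, 169, 170, 171, 172, 173, 174, 175, 176, 177, 178, 179, 180, 181, 182, 183]
203 [137 124 119 118  96  88  84  79 113 137 138 140 141 147 150 150 150 151
 151 151 151 150 151 152 152 152 152]
204 [130  74  54  63  62  59  57  59 102 127 132 132 141 143 152 151 152 152
 153 154 153 153 155 155 153 155 155]
205 [130  43  16  19  20  19  19  26  54  89  93  99 122 128 133 135 135 141
 148 155 156 157 157 156 159 159 158]
206 [124  38  11  12  11  12  11  12  15  28  28  31  39  47  53  54  59  81
 109 139 147 155 156 156 157 157 157]
207 [100  29  11  11   9   9  11   9   5  13  11  11  11  14  14  15  17  24
  41  77 105 129 134 139 150 152 151]
208 [ 81  24  12  10  11   8  12   9   8  14  30  29  16  13  12  13  11  11
  14  29  45  52  60  86 130 144 145]
209 [ 49  15  11  12  10  13  11   7   8  26  61  67  37  27  26  23  20  17
  20  28  35  35  34  39  90 136 143]
210 [ 36  12  10  11  10  12  10   8  11  31  76  92  63  59  59  56  42  38
  40  39  41  39  32  30  80 137 143]
211 [ 34  11  11   8  12  10   9   8  1
[... 537 characters left out ...]
16 [106  93  70  56  47  32  38  32  26  24  23  22  19  16  16  17  16  45
 106 134 124 122 120 117 142 145 146]
217 [128 111  96  91  84  63  93  85  75  73  74  75  71  57  55  53  43  61
 117 139 140 141 140 140 142 141 141]
218 [137 117  99  95  91  80 138 137 134 134 137 143 140 121 117 114  99 109
 144 149 151 149 150 150 149 149 149]
219 [139 114  97  96  94  82 142 145 145 144 145 150 149 150 149 149 147 148
 152 154 152 152 152 152 152 151 151]
-0.02 [array([172.23, 213.64]), array([172.08, 213.5 ]), array([170.73, 212.24])]
-0.01 [array([173.14, 206.57]), array([172.99, 206.42]), array([171.66, 205.07])]
0 [array([174.05, 199.53]), array([173.91, 199.37]), array([172.59, 197.94])]
```

The needle reads about 1.5–2 mm too far towards the fixed arm. I'll relax to 44.6 mm and recheck.

Call:
servo_tool(moves="0 0 0 0 0.0442;0 0 0 0 0.0446;0 0 0 0 0.0446;0 0 0 0 0.0446;0 0 0 0 0.0446;0 0 0 0 0.0446")

```text
time: 15.93
position: [0.5061, 0.284, 0.3648]
tool_rot: [-0.672, 0.741, -0.0, -0.0]
ft_force: [-0.8, -0.0, -1.5]
grip_width: 0.045
grip_force: 5.7
```

```bash
python3 -c "
from h import *;st()
I=np.mean([cams.camera('top').astype(float) for _ in range(6)],0).astype(np.uint8);cv2.imwrite('pics/top8.png',I)
g=cv2.cvtColor(I,cv2.COLOR_BGR2GRAY)
for r in range(203,220): print(r,g[r,164:182])
st()
cv2.imwrite('pics/c8.png',cv2.resize(I[195:225,150:190],(800,600),interpolation=cv2.INTER_CUBIC))"
```

```text
t 15.93 p [0.5061 0.284  0.3648] yawY 174.37 z [ 0. -0. -1.] w 0.045 f [-0.8 -0.  -1.5] gf 5.7
203 [ 71 100 125 129 136 138 140 148 149 149 149 150 150 150 150 150 150 151]
204 [ 27  52  85  96 116 119 122 130 131 134 136 142 145 152 153 154 154 154]
205 [ 10  14  26  28  36  39  45  51  55  67  78 100 118 153 157 157 157 158]
206 [ 10   6  10  10  14  12  13  14  16  20  23  35  76 149 156 156 157 157]
207 [ 10   7  13  25  39  20  13  11  11  11  10  19  61 127 135 136 143 151]
208 [  8   8  23  58  78  37  20  16  16  15  14  15  28  54  64  72 104 135]
209 [  8  12  35  84  89  45  35  31  30  29  28  28  30  34  37  36  51 104]
210 [ 7 10 32 82 98 66 59 54 51 40 36 38 35 37 36 32 29 77]
211 [ 7 12 32 78 84 84 84 84 80 57 54 64 59 58 55 43 38 88]
212 [  5  11  22  50  53  59  60  62  67  59  66  90  93  96  91  74  61 116]
213 [  6  10  16  34  37  43  44  46  55  56  66  89  97  97  91  67  68 126]
214 [ 10  11  12  14  14  16  15  17  19  21  36  63  87  91  83  60  72 134]
215 [ 31  25  24  23  19  18  16  15  15  15  22  48  77  79  75  69  89 147]
216 [ 79  71  69  70  69  66  53  51  49  39  48  85 119 122 119 109 115 142]
217 [126 127 126 128 137 133 115 112 109  95  98 118 138 140 139 139 139 141]
218 [138 139 140 141 149 149 148 148 147 146 146 147 149 150 149 149 149 149]
219 [144 144 144 145 150 151 153 153 152 152 152 152 152 152 152 151 152 151]
t 16.23 p [0.5061 0.284  0.3649] yawY 174.37 z [ 0. -0. -1.] w 0.0446 f [-0.4 -0.4 -0.9] gf 5.7
```

View pics/c8.png

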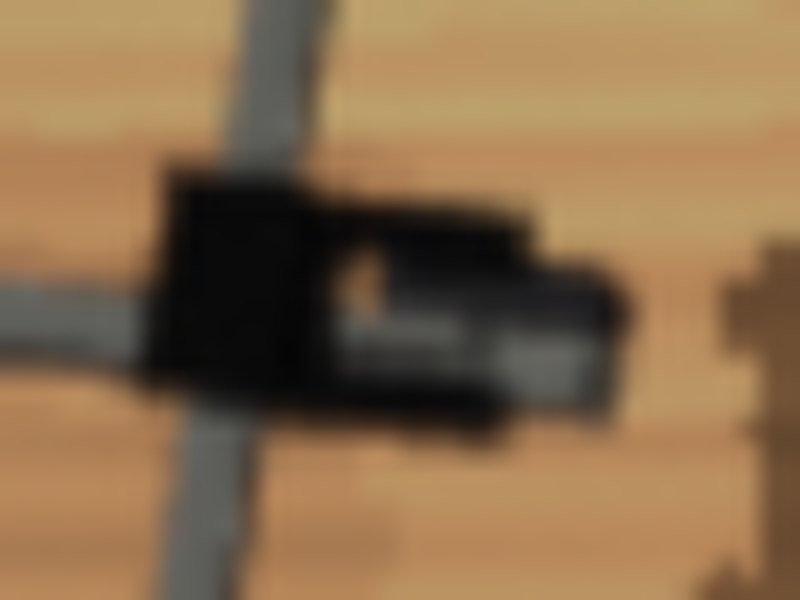

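The needle (row ≈211) now sits mid-slot, with both prongs standing clear of it. A last check that the tweezers are level, then I'll let everything settle.

Call:
servo_tool(moves="0 0 0 0 0.0446;0 0 0 0 0.0446;0 0 0 0 0.0446;0 0 0 0 0.0446;0 0 0 0 0.0446;0 0 0 0 0.0446")

```text
time: 16.73
position: [0.5061, 0.284, 0.3649]
tool_rot: [-0.672, 0.741, 0.0, 0.0]
ft_force: [-0.3, 0.1, -0.8]
grip_width: 0.0449
grip_force: 5.7
```

```bash
python3 -c "
from h import *;st()
def pr(p,yaw,pts):
  p=np.array(p)+[0,0,.019];a=np.radians(yaw);ty=-np.array([np.cos(a),np.sin(a),0]);tx=np.cross(ty,[0,0,1.])
  return [proj('side',p+tx*x+ty*y+np.array([0,0,z-.009])).round(1) for x,y,z in pts]
print('side6 tip undersides',pr([.4614,.2884,.3645],174.3,[(.09,.016,0),(.09,-.02,0)]),'seen (225,62),(241,62)')
print('s5 tail underside',pr([.4747,.0982,.2371],-1.6,[(-.1,-.004,0)]),'seen ~(256,160)')
im=cams.camera('side')
cv2.imwrite('pics/s9.png',cv2.resize(im[0:100,190:320],(780,600),interpolation=cv2.INTER_CUBIC))"
```

```text
t 16.73 p [0.5061 0.284  0.3649] yawY 174.37 z [-0.  0. -1.] w 0.0449 f [-0.3  0.1 -0.8] gf 5.7
side6 tip undersides [array([238.2,  61.3]), array([220.5,  61.7])] seen (225,62),(241,62)
s5 tail underside [array([256. , 159.3])] seen ~(256,160)
```

View pics/s9.png

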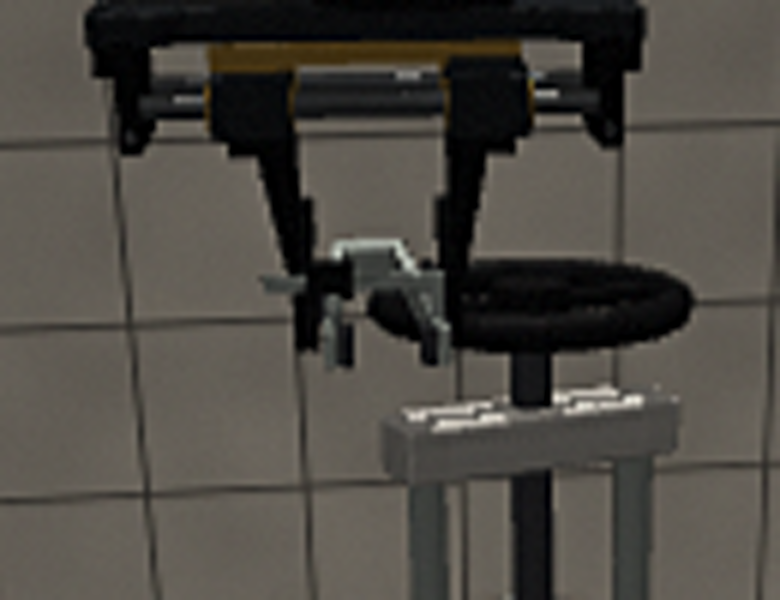

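The tips (crop (335,365) and (435,362)) are level with each other, and tip and tail both match the level projection to within 1 px. The hold is steady in free air, so I'm handing in.

```bash
python3 -c "
from rig import job;print(job.hand_in())"
```

```text
the job is handed in; nothing more can be done
None
```

The job is handed in: the lid rests open on its stop, and the tweezers are held level about 37 cm above the bench with the needle in the rider's slot (within about 0.5 mm of centre in the last top view), at about 17 s of the 56 s allowed.

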